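# Release the latched mode key

### The arm

A 6-joint arm with a two-finger parallel gripper is mounted at the origin on the work surface. World frame = base frame: x ahead of the robot, y to its left, z up, the work surface at z = 0. Lengths are in m, angles in rad, forces in N, time in s.
With the tool pointing down it reaches from about 0.35 to 0.975 m from the base axis. Payload 4.9 kg.
Tool frame: the origin (TCP) lies between the finger pads; the fingertips stand 8 mm ahead of it and the grasp point (between the pads) lies 11 mm behind it; z points along the fingers, y is the direction in which the jaws open and shut (so a half turn about z gives the same grasp; the last joint's range is limited). The gripper opens to 85 mm and grips with 20 to 120 N. Pads are 22 mm wide; open, the fingers measure 114 mm over their backs; the gripper's body (76 mm by 85 mm) begins 54 mm behind the grasp point. The pads swing forward as they close: fully open they stand 13 mm farther back than shut.
Start: joints at [-1.407, 0.053, 1.613, -0, 1.476, -0.119], TCP at [0.174, -0.6, 0.216] pointing down, gripper open.
Joint ranges: [-3.01, 3.01], [-1.01, 2.22], [0.06, 2.58], [-1.02, 4.17], [0.09, 2.62], [-3.14, 3.14]. Speed limits (rad/s): [2.57, 2.57, 3.14, 3.14, 3.14, 3.14].

### API

Orientations are given as a rotation vector (axis times angle).
In Python, from station import ctrl gives the robot as it stands. The module is installed in compiled form; this text tells all that it offers.
- The arm moves only by the shell command python3 -m creep 'ROWS' [FORCE]. ROWS is JSON, a list of rows, each an object with "hand": the opening, from 0 (shut) to 1 (fully open); "translation": the shift along the tool's x, y, z in cm, a list of three; "delta_rot": the turn, a rotation vector about the tool's x, y, z in degrees, a list of three. A call has 1 to 8 rows; each row shifts and turns the commanded pose from where the row before left it, along the tool's axes as they then stand; what a row does not reach is not made up. A row lasts 1/8 s, in which the tool goes at most 62.5 mm and 10.7 degrees, less where a joint would pass 70% of its speed; a pose out of reach is approached as far as the arm can. A call with a gripper value outside its range is refused whole. The fingers move at their own pace and stop on an object; FORCE is the grip in N (left out, the last holds). Time passes only in rows, so rows that do not move let the fingers close. It gives the time, the measured TCP pose, the force and the opening at its end, in the units of the state.
- ctrl.get_obs(): the state, without advancing time (a new reading comes with each control period).
- ctrl.get_image(name): name is "scene" or "top"; returns (picture, depth): 384x512x3 uint8, red, green, blue; 384x512 float32, m along the optical axis (not along the pixel's ray), 0 where there is no reading.
- ctrl.calibration(name): a dict with "fx", "fy", "cx", "cy" (pixels), "T" (4x4, takes a point from camera to world coordinates). Camera axes: x right, y up, looking along -z (the intrinsics and any distortion apply to the point x, -y, -z); pixel columns grow to the right and rows downward; lengths in m; the calibration is good to about 2 mm. A picture is of the moment at which its call begins. calibration takes no time and is no camera call.
- ctrl.finish_job(): hands the job in, once; it reports no verdict.
The state is a dict: "t": time; "q": joint angles; "dq": joint speeds; "effort": joint torques, N m; "tool_pos": TCP position; "tool_rot": TCP orientation; "contact_force": force on the tool from outside, world axes, zero at the start; "wrist_torque": the same for the moment, N m; "opening": finger opening in m.
Only numpy, scipy, OpenCV 4.12 (cv2) and the standard library are available. Lean on these libraries where they do the work, as an engineer would, in place of code of your own. Each camera call takes 0.05 s, during which the arm holds its last target.

### The job

One of the four identical mode keys on the control box was left latched in after the last experiment. Find it (a light fingertip tap on each key tells: it sits lower and feels solid) and press it all the way down to release it, so that all four keys stand fully up again. Do not push any of the other keys more than half way down, and do not move the things standing around.

Things in the scene. Friction and masses are not known exactly. Their poses are not given: they have to be found in the camera images.
- console: white control box screwed to the table, 160 x 320 x 60 mm (x, y, height), orange end cheeks; origin at the centre of its underside, z up, x across the box away from the robot, y along the key row. Level top: in the half nearer the robot (x = -30 mm) a row of four identical grey square keys at y = 72, 24, -24, -72 mm; in the far half a flat blank display and a dial 14 mm high at x = 45, y = -60 mm
- slot1 (a point): middle of the first (largest y, leftmost seen from the robot) key place, at the height of a key's top face when fully up (18 mm above the box top, 78 mm above the table). Fixed to the box: it does not go down with the key. Axes as the box. Key caps are 28 x 28 mm, places 48 mm apart.
- slot2 (a point): middle of the second key place, at the height of a key's top face when fully up (18 mm above the box top, 78 mm above the table). Fixed to the box: it does not go down with the key. Axes as the box. Key caps are 28 x 28 mm, places 48 mm apart.
- slot3 (a point): middle of the third key place, at the height of a key's top face when fully up (18 mm above the box top, 78 mm above the table). Fixed to the box: it does not go down with the key. Axes as the box. Key caps are 28 x 28 mm, places 48 mm apart.
- slot4 (a point): middle of the fourth (smallest y) key place, at the height of a key's top face when fully up (18 mm above the box top, 78 mm above the table). Fixed to the box: it does not go down with the key. Axes as the box. Key caps are 28 x 28 mm, places 48 mm apart.
- key_a (a joint): downward travel of one of the keys, in m: 0 = up, 0.004 = latched in, 0.011 = bottom stop. Which key letter sits in which slot changes from run to run. Any key that is up starts to move at about 2.5 N, then 0.6 N per mm. The latched key feels solid up to 5 N; pushed on to about 0.008 (8 N; surely at the bottom stop, 10 N) it unlatches and, once let go, springs fully up.
- key_b (a joint): downward travel of one of the keys, in m: 0 = up, 0.004 = latched in, 0.011 = bottom stop. Which key letter sits in which slot changes from run to run. Any key that is up starts to move at about 2.5 N, then 0.6 N per mm. The latched key feels solid up to 5 N; pushed on to about 0.008 (8 N; surely at the bottom stop, 10 N) it unlatches and, once let go, springs fully up.
- key_c (a joint): downward travel of one of the keys, in m: 0 = up, 0.004 = latched in, 0.011 = bottom stop. Which key letter sits in which slot changes from run to run. Any key that is up starts to move at about 2.5 N, then 0.6 N per mm. The latched key feels solid up to 5 N; pushed on to about 0.008 (8 N; surely at the bottom stop, 10 N) it unlatches and, once let go, springs fully up.
- key_d (a joint): downward travel of one of the keys, in m: 0 = up, 0.004 = latched in, 0.011 = bottom stop. Which key letter sits in which slot changes from run to run. Any key that is up starts to move at about 2.5 N, then 0.6 N per mm. The latched key feels solid up to 5 N; pushed on to about 0.008 (8 N; surely at the bottom stop, 10 N) it unlatches and, once let go, springs fully up.
- pulley: bystander: spare aluminium pulley, 44 mm across, 30 mm high with hub, standing loose on the far left part of the box top; origin at the centre of its underside
- board: bystander: loose green circuit board with a blank display, 85 x 120 mm, 26 mm high, on the table to the right of the box; origin at the centre of its underside
- driver: bystander: loose screwdriver lying on the table between the robot and the box, about 200 mm long, 26 mm high; origin at its underside, x along the blade
- spray: bystander: loose white contact-cleaner bottle, 48 mm across, 130 mm high, standing on the table to the left of the box; origin at the centre of its underside

How it is judged:
By the outcome, as a careful person would: the job done as asked, in the order asked, and still so for the second after the job is handed in, with the robot touching nothing.
It also fails if it takes over 48 s, if anything falls off the work surface, if the arm or the gripper's body presses on something with over 40 N, if the wrist force passes 120 N, or if a joint passes its speed limit or range.

## Working session

There is one attempt and no reset: what is moved stays moved. The work goes in short steps, Python scripts to look and compute and a shell command to move; the robot and the scene stay as the last step left them, time stands still between calls to the robot, and variables do not carry over. Pictures are saved under pics/ and viewed, and the job is handed in when it is done.

```bash
mkdir -p pics
python3 - <<'E'
from station import ctrl
import cv2,numpy as np
for n in("scene","top"):
    im,d=ctrl.get_image(n); cv2.imwrite(f"pics/{n}0.png",im[:,:,::-1]); np.savez(f"{n}0.npz",im=im,d=d)
    c=ctrl.calibration(n); print(n,c)
o=ctrl.get_obs();print(o)
E
```

```text
scene {'fx': 388.9255736971237, 'fy': 388.9255736971237, 'cx': 257.4551089904412, 'cy': 191.12298958791595, 'T': array([[ 0.86300664, -0.36959247,  0.34441391,  0.88011639],
       [ 0.50507976,  0.64563024, -0.57276175, -0.5071918 ],
       [-0.01067561,  0.66825369,  0.74385686,  0.77521969],
       [ 0.        ,  0.        ,  0.        ,  1.        ]])}
top {'fx': 444.12078289999164, 'fy': 444.12078289999164, 'cx': 253.14246786489332, 'cy': 188.66880238016256, 'T': array([[ 0.02402077,  0.98928209, -0.14402759,  0.39915315],
       [-0.99963654,  0.02200468, -0.01557481,  0.01398995],
       [-0.0122386 ,  0.14434936,  0.9894511 ,  1.23708318],
       [ 0.        ,  0.        ,  0.        ,  1.        ]])}
{'t': 0.1, 'q': array([-1.40696779e+00,  5.32819891e-02,  1.61413766e+00, -5.00335038e-06,
        1.47598341e+00, -1.19006769e-01]), 'dq': array([ 0.00088008, -0.00104512, -0.00418352,  0.0013786 ,  0.00153002,
        0.00058361]), 'effort': array([ 1.81000596e-03, -3.94903886e+01, -3.71360528e+01,  5.57998465e-05,
        3.92550370e-03, -3.09730012e-05]), 'tool_pos': array([ 0.17432467, -0.59959498,  0.21520283]), 'tool_rot': array([-3.10843881e+00, -4.42542953e-01,  7.15065008e-05]), 'contact_force': array([ 1.1742343 ,  0.22745056, -0.56391007]), 'wrist_torque': array([ 0.004587  ,  0.04168326, -0.01258916]), 'opening': 0.0853068704096584}
```

View pics/top0.png

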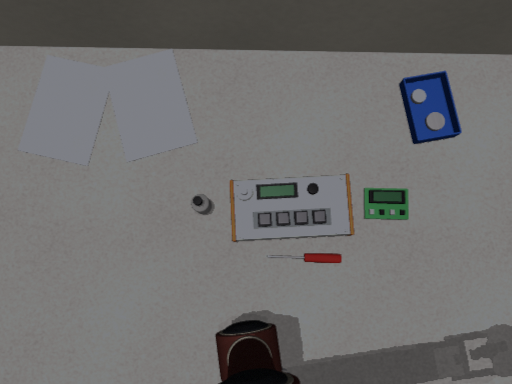

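View pics/scene0.png

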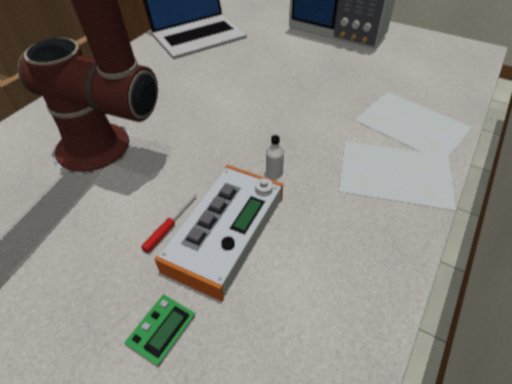

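The top view shows the console at px (232–352, 177–240), with keys near (265,219), (283,218), (302,217) and (320,216). The driver lies below it at (270–340, 258), the spray at (201,203) and the pulley at (245,191). I'll locate the keys and the box.

```bash
cat > h.py <<'E'
import numpy as np,cv2
from station import ctrl
def ray(n,uv,z):
    c=ctrl.calibration(n);T=c["T"];uv=np.atleast_2d(np.asarray(uv,float))
    d=np.c_[(uv[:,0]-c["cx"])/c["fx"],-(uv[:,1]-c["cy"])/c["fy"],-np.ones(len(uv))]@T[:3,:3].T
    o=T[:3,3];return o+d*((z-o[2])/d[:,2])[:,None]
E
python3 - <<'E'
from h import *
for n in("top","scene"):
    im=np.load(n+"0.npz")["im"];d=np.load(n+"0.npz")["d"]
    hsv=cv2.cvtColor(im,cv2.COLOR_RGB2HSV)
    m=((hsv[...,0]>5)&(hsv[...,0]<18)&(hsv[...,1]>150)&(hsv[...,2]>100)).astype(np.uint8)
    k,l,s,c=cv2.connectedComponentsWithStats(m)
    for i in range(1,k):
        if s[i,4]>15: print(n,"orange",s[i],c[i],ray(n,c[i],.06).round(4))
    x0,y0,x1,y1=(225,170,360,250) if n=="top" else (150,160,300,300)
    cr=im[y0:y1,x0:x1];f=4 if n=='scene' else 5
    cv2.imwrite(f"pics/{n}_crop.png",cv2.resize(cr,None,fx=f,fy=f,interpolation=cv2.INTER_CUBIC)[:,:,::-1])
E
```

```text
top orange [346 174   4  29  53] [347.75471698 186.49056604] [[ 0.582  -0.2202  0.06  ]]
top orange [230 181   6  60 140] [232.05       208.99285714] [[0.5146 0.0874 0.06  ]]
top orange [349 199   2  15  20] [349.5 206. ] [[ 0.5297 -0.2245  0.06  ]]
top orange [350 210   2  16  21] [350.52380952 217.57142857] [[ 0.499 -0.227  0.06 ]]
top orange [351 222   2  12  17] [351.58823529 227.94117647] [[ 0.4716 -0.2296  0.06  ]]
scene orange [227 166  34  12  42] [242.73809524 171.11904762] [[0.4806 0.0847 0.06  ]]
scene orange [155 257  67  34 346] [188.47687861 273.80346821] [[ 0.5412 -0.2273  0.06  ]]
```

Run:
```python
from h import *
im=np.load("top0.npz")["im"]
print(im[206:232,256:334].mean(2).astype(int)[::1,::1][8:20:3])
```

```text
[[ 96  82  38  52  77  80  82  82  83  84  86  87  89  74  28  67  99  98
   98  83  40  52  81  90  90  91  90  91  90  90  90  77  42  65  98  98
   97  82  36  33  64  95  91  89  90  90  88  88  87  86  70  63  96  95
   95  79  31  27  57  91  90  89  88  86  87  87  85  86  72  51  83  95
   95  94 108 129 128 128]
 [ 97  81  33  57  91  94  93  93  93  92  92  92  93  79  33  69  99  98
   99  86  48  40  69  93  92  92  92  92  90  90  89  86  70  68  97  97
   97  80  32  30  60  94  91  91  90  89  88  88  87  87  73  47  81  96
   95  87  59  26  53  86  90  89  88  88  87  86  85  84  70  41  69  93
   94  95 105 123 129 128]
 [ 99  85  49  57  87  93  94  94  94  93  92  92  91  78  44  69  99  98
   98  84  43  34  66  98  93  93  92  91  91  90  90  88  71  48  82  97
   97  89  61  31  55  89  93  92  90  90  89  88  88  87  72  41  73  96
   95  94  80  33  45  78  90  89  89  89  92  89  87  87  77  52  66  93
   95  95 100 118 129 128]
 [ 99  84  41  45  75  95  96  99  98  96  96  94  93  82  54  52  83  99
   99  91  62  31  41  60  57  56  51  47  46  44  42  41  39  33  65  95
   96  95  80  38  30  30  37  36  33  32  31  31  31  30  34  42  70  94
   93  93  83  54  43  37  41  46  35  34  31  26  45  64  64  74  90  93
   94  93  97 112 129 129]]
```

View pics/top_crop.png

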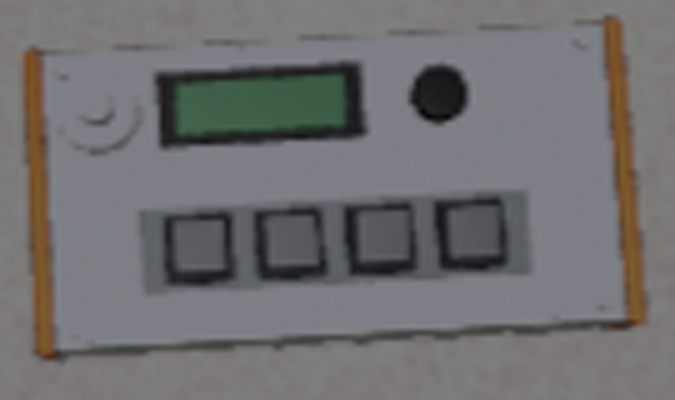

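View pics/scene_crop.png

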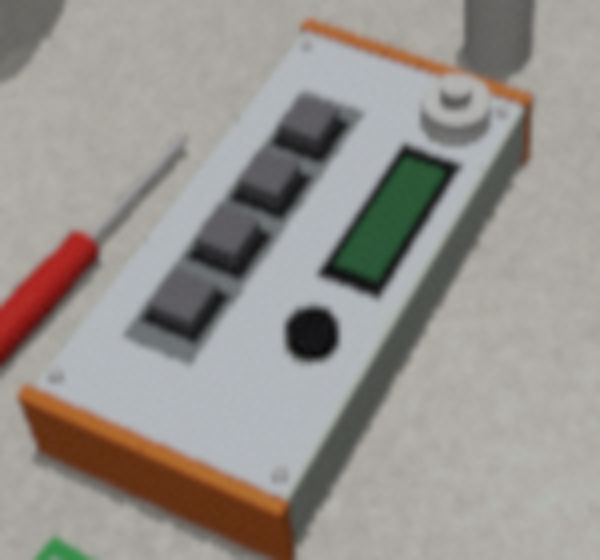

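Run:
```python
from h import *
im=np.load("top0.npz")["im"];d=np.load("top0.npz")["d"]
c4=np.array([[24,50],[620,17],[645,322],[40,356]])/5+[225,170]-.4
w=ray("top",c4,.06)[:,:2];print(w.round(4));ce=w.mean(0)
yax=(w[0]+w[3]-w[1]-w[2]);yaw=np.arctan2(-yax[0],yax[1]);print("box",ce,np.degrees(yaw),np.linalg.norm(yax)/2,np.linalg.norm(w[0]-w[3]))
R=np.array([[np.cos(yaw),-np.sin(yaw)],[np.sin(yaw),np.cos(yaw)]])
for i,y in enumerate((.072,.024,-.024,-.072)): print("pred",i+1,ce+R@[-.03,y])
kc=np.array([[200,244],[291,241],[384,236],[473,232]])/5+[225,170]-.4
k=ray("top",kc,.078)[:,:2];print(k.round(4))
kyaw=np.arctan2(-(k[0]-k[3])[0],(k[0]-k[3])[1]);print(np.degrees(kyaw),np.linalg.norm(k[0]-k[3]))
c=ctrl.calibration("top")
for u,v in np.round(kc).astype(int):
    dd=d[v-3:v+4,u-3:u+4];print(np.median(dd), dd.std())
    # height
    z=np.median(dd); p=c["T"]@[(u-c["cx"])/c["fx"]*z,-(v-c["cy"])/c["fy"]*z,-z,1];print(p.round(4))
n="scene"
ks=np.array([[312,122],[270,172],[229,233],[185,296]])/4+[150,160]-.375
print(ray(n,ks,.078).round(4))
cs=np.array([[304,24],[530,100],[290,512],[22,392]])/4+[150,160]-.375
print(ray(n,cs,.06).round(4),ray(n,cs,.06).mean(0))
from scipy.spatial.transform import Rotation as Ro
print(Ro.from_rotvec(ctrl.get_obs()["tool_rot"]).as_matrix().round(3))
```

```text
[[ 0.5937  0.0969]
 [ 0.6187 -0.2227]
 [ 0.4558 -0.2347]
 [ 0.4305  0.0833]]
box [ 0.52468676 -0.06931519] 4.511468522826101 0.3198539010101765 0.16376387913209622
pred 1 [4.89116286e-01 1.01964763e-04]
pred 2 [ 0.4928919  -0.04774931]
pred 3 [ 0.49666752 -0.09560059]
pred 4 [ 0.50044313 -0.14345187]
[[ 4.901e-01  4.000e-04]
 [ 4.928e-01 -4.700e-02]
 [ 4.965e-01 -9.550e-02]
 [ 4.997e-01 -1.418e-01]]
3.840915484428444 0.14259597638018184
1.1597799 0.0019824023
[ 4.912e-01 -6.000e-04  7.810e-02  1.000e+00]
1.1598839 0.0023116746
[ 0.4923 -0.0476  0.0774  1.    ]
1.1589676 0.22937053
[ 0.4959 -0.0944  0.0781  1.    ]
1.1626414 0.16440082
[ 0.5    -0.1418  0.0743  1.    ]
[[ 0.493  -0.0034  0.078 ]
 [ 0.4934 -0.0488  0.078 ]
 [ 0.4988 -0.0981  0.078 ]
 [ 0.5032 -0.1461  0.078 ]]
[[ 0.4308  0.0797  0.06  ]
 [ 0.5916  0.0932  0.06  ]
 [ 0.6195 -0.2186  0.06  ]
 [ 0.4551 -0.2317  0.06  ]] [ 0.52423649 -0.0693435   0.06      ]
[[ 0.96   0.279 -0.   ]
 [ 0.279 -0.96   0.002]
 [ 0.    -0.002 -1.   ]]
```

Depth suggests key 4 sits about 4 mm lower (0.0743 against about 0.078). I'll shut the gripper, align with the box and then check by tapping.

```bash
python3 -m creep '[{"hand":0,"translation":[0,0,0],"delta_rot":[0,0,6]},{"hand":0,"translation":[0,0,0],"delta_rot":[0,0,6]},{"hand":0,"translation":[0,0,0],"delta_rot":[0,0,0]},{"hand":0,"translation":[0,0,0],"delta_rot":[0,0,0]}]' 20
cat > g.py <<'E'
from h import *
from scipy.spatial.transform import Rotation as Ro
import sys
o=ctrl.get_obs();M=Ro.from_rotvec(o["tool_rot"]).as_matrix()
t=np.array([float(a) for a in sys.argv[1:4]])
print("t",o["t"],"pos",o["tool_pos"].round(4),"F",o["contact_force"].round(2),"open",round(o["opening"],4),"yaw",np.degrees(np.arctan2(M[1,0],M[0,0])).round(2),"tilt",M[:,2].round(4))
print("shift cm tool",(M.T@(t-o["tool_pos"])*100).round(2))
E
python3 g.py 0.5005 -0.143 0.11
```

```text
t: 0.6
tool_pos: [0.1744, -0.6, 0.2159]
tool_rot: [-3.139, -0.118, 0.0]
contact_force: [0.3, -0.8, -0.2]
opening: 0.0126
t 0.6 pos [ 0.1744 -0.6     0.2159] F [ 0.26 -0.81 -0.16] open 0.0126 yaw 4.29 tilt [-1.e-04  6.e-04 -1.e+00]
shift cm tool [ 35.94 -43.12  10.62]
```

```bash
python3 -m creep '[{"hand":0,"translation":[3,-3.6,0],"delta_rot":[0,0,0]},{"hand":0,"translation":[3,-3.6,0],"delta_rot":[0,0,0]},{"hand":0,"translation":[3,-3.6,0],"delta_rot":[0,0,0]},{"hand":0,"translation":[3,-3.6,0],"delta_rot":[0,0,0]},{"hand":0,"translation":[3,-3.6,0],"delta_rot":[0,0,0]},{"hand":0,"translation":[3,-3.6,0],"delta_rot":[0,0,0]}]' 
python3 g.py 0.5005 -0.143 0.11
```

```text
t: 1.35
tool_pos: [0.3388, -0.3702, 0.2164]
tool_rot: [3.139, 0.117, 0.001]
contact_force: [1.1, -0.2, -1.2]
opening: 0.0
t 1.35 pos [ 0.3388 -0.3702  0.2164] F [ 1.07 -0.2  -1.2 ] open 0.0 yaw 4.26 tilt [ 4.e-04 -3.e-04 -1.e+00]
shift cm tool [ 17.81 -21.46  10.64]
```

```bash
python3 -m creep '[{"hand":0,"translation":[3,-3.6,0],"delta_rot":[0,0,0]},{"hand":0,"translation":[3,-3.6,0],"delta_rot":[0,0,0]},{"hand":0,"translation":[3,-3.6,0],"delta_rot":[0,0,0]},{"hand":0,"translation":[3,-3.6,0],"delta_rot":[0,0,0]},{"hand":0,"translation":[3,-3.6,0],"delta_rot":[0,0,0]},{"hand":0,"translation":[2.8,-3.4,0],"delta_rot":[0,0,0]},{"hand":0,"translation":[0,0,5],"delta_rot":[0,0,0]},{"hand":0,"translation":[0,0,5],"delta_rot":[0,0,0]}]' 
python3 -m creep '[{"hand":0,"translation":[0,0,0],"delta_rot":[0,0,0]},{"hand":0,"translation":[0,0,0],"delta_rot":[0,0,0]}]'
python3 g.py 0.5005 -0.143 0.088
python3 - <<'E'
from h import *
o=ctrl.get_obs()
for n in("scene","top"):
    im,d=ctrl.get_image(n); cv2.imwrite(f"pics/{n}1.png",im[:,:,::-1])
    if n=="scene": cv2.imwrite("pics/scene1c.png",cv2.resize(im[130:310,130:330],None,fx=3,fy=3)[:,:,::-1])
E
```

```text
t: 2.35
tool_pos: [0.5009, -0.1446, 0.116]
tool_rot: [3.138, 0.12, 0.004]
contact_force: [-0.1, 0.1, -0.2]
opening: -0.0001
t: 2.6
tool_pos: [0.5009, -0.1456, 0.1182]
tool_rot: [3.138, 0.116, 0.003]
contact_force: [0.3, 0.6, 0.8]
opening: -0.0
t 2.6 pos [ 0.5009 -0.1456  0.1182] F [0.32 0.59 0.81] open -0.0 yaw 4.22 tilt [ 0.0022 -0.001  -1.    ]
shift cm tool [-0.03 -0.27  3.02]
```

View pics/scene1c.png

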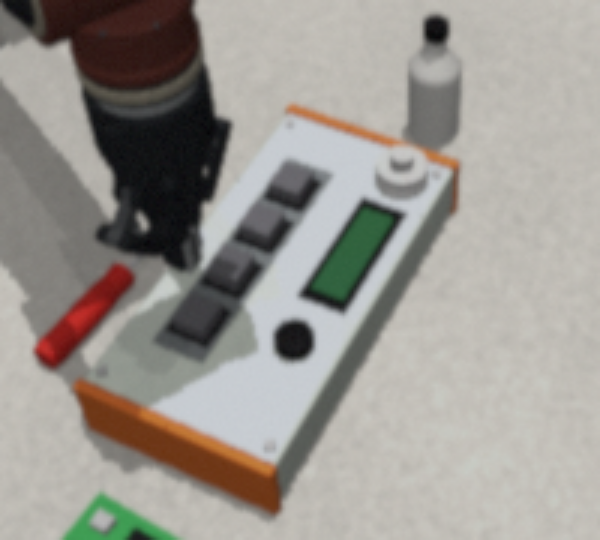

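Run:
```python
from h import *
c=ctrl.calibration("scene");T=np.linalg.inv(c["T"])
for p in([.501,-.1456,.110],[.501,-.1456,.078],[.5005,-.143,.078]):
    q=T@[*p,1];print(np.array([c["cx"]-c["fx"]*q[0]/q[2],c["cy"]+c["fy"]*q[1]/q[2]]).round(1))
print(ray("scene",[[193,218]],.110))
```

```text
[193.2 224.3]
[195.2 233.1]
[195.7 232.1]
[[ 0.49032239 -0.13212857  0.11      ]]
```

View pics/top1.png

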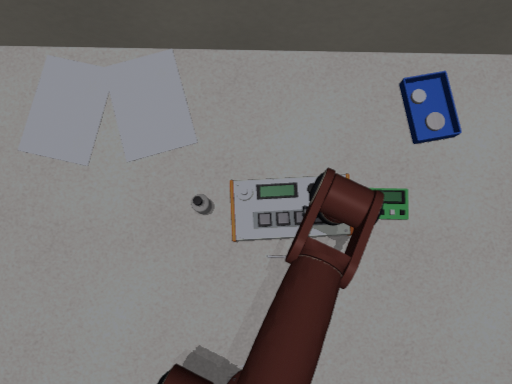

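```bash
python3 -m creep '[{"hand":0,"translation":[0,-0.25,1.4],"delta_rot":[0,0,0]},{"hand":0,"translation":[0,0,1.4],"delta_rot":[0,0,0]},{"hand":0,"translation":[0,0,0],"delta_rot":[0,0,0]},{"hand":0,"translation":[0,0,0],"delta_rot":[0,0,0]}]'
python3 g.py 0.5005 -0.143 0.086
```

```text
t: 3.2
tool_pos: [0.4996, -0.1426, 0.0881]
tool_rot: [-3.139, -0.115, 0.001]
contact_force: [-0.2, 0.5, 0.2]
opening: -0.0002
t 3.2 pos [ 0.4996 -0.1426  0.0881] F [-0.23  0.47  0.17] open -0.0002 yaw 4.2 tilt [-4.e-04  2.e-04 -1.e+00]
shift cm tool [0.08 0.05 0.21]
```

```bash
for i in 1 ; do python3 -m creep '[{"hand":0,"translation":[0,0,0.2],"delta_rot":[0,0,0]},{"hand":0,"translation":[0,0,0],"delta_rot":[0,0,0]}]'; done; python3 -m creep '[{"hand":0,"translation":[0,0,0.1],"delta_rot":[0,0,0]},{"hand":0,"translation":[0,0,0],"delta_rot":[0,0,0]}]';python3 -m creep '[{"hand":0,"translation":[0,0,0.1],"delta_rot":[0,0,0]},{"hand":0,"translation":[0,0,0],"delta_rot":[0,0,0]}]'
```

```text
t: 3.45
tool_pos: [0.4998, -0.1426, 0.0865]
tool_rot: [3.139, 0.115, 0.0]
contact_force: [0.8, -0.3, 0.2]
opening: 0.0001
t: 3.7
tool_pos: [0.4997, -0.1426, 0.0853]
tool_rot: [-3.139, -0.115, -0.0]
contact_force: [0.4, 0.5, 0.8]
opening: 0.0001
t: 3.95
tool_pos: [0.4997, -0.1425, 0.0842]
tool_rot: [-3.139, -0.115, 0.0]
contact_force: [0.6, -0.3, -0.2]
opening: 0.0
```

```bash
python3 -m creep '[{"hand":0,"translation":[0,0,0.1],"delta_rot":[0,0,0]},{"hand":0,"translation":[0,0,0],"delta_rot":[0,0,0]}]';python3 -m creep '[{"hand":0,"translation":[0,0,0.1],"delta_rot":[0,0,0]},{"hand":0,"translation":[0,0,0],"delta_rot":[0,0,0]}]'
```

```text
t: 4.2
tool_pos: [0.4997, -0.1425, 0.0832]
tool_rot: [-3.139, -0.115, 0.0]
contact_force: [0.3, 0.2, -0.2]
opening: 0.0
t: 4.45
tool_pos: [0.4997, -0.1425, 0.0822]
tool_rot: [-3.139, -0.115, 0.0]
contact_force: [1.3, 0.1, 1.7]
opening: 0.0002
```

```bash
python3 -m creep '[{"hand":0,"translation":[0,0,0.05],"delta_rot":[0,0,0]},{"hand":0,"translation":[0,0,0],"delta_rot":[0,0,0]}]';python3 -m creep '[{"hand":0,"translation":[0,0,0.05],"delta_rot":[0,0,0]},{"hand":0,"translation":[0,0,0],"delta_rot":[0,0,0]}]'
```

```text
t: 4.7
tool_pos: [0.4997, -0.1426, 0.0818]
tool_rot: [-3.139, -0.115, 0.0]
contact_force: [0.2, 1.2, -0.2]
opening: 0.0
t: 4.95
tool_pos: [0.4997, -0.1426, 0.0813]
tool_rot: [-3.139, -0.115, 0.0]
contact_force: [-1.0, -0.0, -0.5]
opening: 0.0
```

```bash
for k in 1; do python3 -m creep '[{"hand":0,"translation":[0,0,0.05],"delta_rot":[0,0,0]},{"hand":0,"translation":[0,0,0],"delta_rot":[0,0,0]}]'; done;python3 -m creep '[{"hand":0,"translation":[0,0,0.05],"delta_rot":[0,0,0]},{"hand":0,"translation":[0,0,0],"delta_rot":[0,0,0]}]'; python3 -m creep '[{"hand":0,"translation":[0,0,0.05],"delta_rot":[0,0,0]},{"hand":0,"translation":[0,0,0],"delta_rot":[0,0,0]}]'
```

```text
t: 5.2
tool_pos: [0.4997, -0.1426, 0.0807]
tool_rot: [-3.139, -0.115, 0.0]
contact_force: [0.1, -0.0, -0.3]
opening: -0.0001
t: 5.45
tool_pos: [0.4997, -0.1425, 0.0802]
tool_rot: [-3.139, -0.115, 0.0]
contact_force: [0.8, 0.3, -0.6]
opening: 0.0001
t: 5.7
tool_pos: [0.4997, -0.1426, 0.0797]
tool_rot: [-3.139, -0.115, 0.0]
contact_force: [0.4, -0.0, -0.9]
opening: -0.0001
```

Run:
```python
from h import *
im,d=ctrl.get_image("scene"); np.savez("s2.npz",im=im,d=d)
cv2.imwrite("pics/scene2c.png",cv2.resize(im[170:270,150:260],None,fx=6,fy=6,interpolation=cv2.INTER_CUBIC)[:,:,::-1])
c=ctrl.calibration("scene");T=np.linalg.inv(c["T"])
for p in([.4997,-.1426,.0717],[.4997,-.1426,.1],[.4965,-.096,.078]):
    q=T@[*p,1];print(((np.array([c["cx"]-c["fx"]*q[0]/q[2],c["cy"]+c["fy"]*q[1]/q[2]])-[150,170])*6).round(1))
```

```text
[275.3 381.2]
[265.2 335.2]
[339.5 281.2]
```

View pics/scene2c.png

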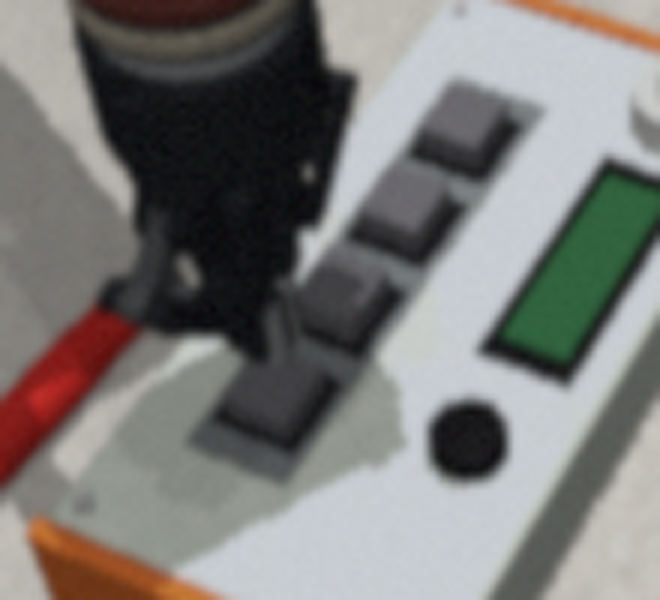

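Run:
```python
from h import *
z=np.load("s2.npz");d=z["d"];im=z["im"];c=ctrl.calibration("scene")
for v in range(214,242,2):
    r=[]
    for u in (192,194,196,198,200):
        z=d[v,u]; p=c["T"]@[(u-c["cx"])/c["fx"]*z,-(v-c["cy"])/c["fy"]*z,-z,1]
        r.append((p[:3]*1000).round().astype(int).tolist()+[int(im[v,u].mean())])
    print(v,r)
```

```text
214 [[518, -159, 170, 14], [517, -153, 164, 15], [509, -140, 144, 17], [511, -135, 140, 41], [469, -87, 62, 156]]
216 [[516, -158, 162, 18], [512, -149, 149, 16], [509, -140, 138, 49], [511, -137, 135, 77], [472, -91, 60, 128]]
218 [[511, -155, 149, 15], [511, -150, 143, 20], [510, -142, 134, 47], [510, -137, 128, 66], [485, -106, 78, 69]]
220 [[511, -156, 143, 16], [513, -152, 140, 29], [510, -144, 129, 45], [511, -139, 124, 53], [490, -112, 79, 55]]
222 [[507, -153, 131, 18], [509, -150, 128, 48], [510, -145, 123, 58], [511, -140, 118, 53], [488, -111, 70, 49]]
224 [[507, -155, 125, 16], [507, -149, 118, 52], [510, -147, 118, 65], [510, -141, 111, 46], [487, -111, 62, 40]]
226 [[508, -156, 121, 19], [507, -150, 114, 44], [511, -149, 114, 69], [512, -144, 109, 46], [490, -116, 62, 64]]
228 [[505, -155, 111, 19], [509, -153, 111, 38], [511, -150, 108, 71], [511, -144, 101, 59], [493, -120, 61, 76]]
230 [[504, -155, 103, 49], [507, -153, 102, 53], [509, -149, 100, 71], [498, -132, 72, 62], [502, -131, 73, 67]]
232 [[492, -146, 77, 64], [494, -142, 73, 66], [498, -139, 72, 64], [502, -138, 74, 65], [506, -136, 74, 65]]
234 [[494, -149, 73, 66], [498, -147, 74, 65], [502, -145, 74, 64], [507, -144, 76, 66], [510, -141, 76, 63]]
236 [[498, -154, 75, 65], [502, -152, 75, 67], [506, -150, 75, 65], [509, -147, 74, 64], [512, -144, 73, 55]]
238 [[500, -158, 74, 59], [504, -155, 73, 66], [508, -153, 73, 66], [512, -151, 74, 58], [513, -146, 69, 41]]
240 [[500, -158, 66, 42], [506, -158, 71, 52], [511, -157, 74, 58], [514, -155, 72, 45], [514, -148, 64, 29]]
```

Run:
```python
from h import *
z=np.load("s2.npz");d=z["d"];im=z["im"];c=ctrl.calibration("scene")
v,u=np.mgrid[0:384,0:512]
P=np.stack([(u-c["cx"])/c["fx"]*d,-(v-c["cy"])/c["fy"]*d,-d],-1)@c["T"][:3,:3].T+c["T"][:3,3]
m=(d>0)&(P[...,2]>.085)&(P[...,0]>.38)&(P[...,0]<.62)&(P[...,1]<-.03)&(P[...,1]>-.26)
Q=P[m]
for lo in np.arange(.085,.2,.01):
    s=Q[(Q[:,2]>=lo)&(Q[:,2]<lo+.01)]
    if len(s): print(round(lo,3),len(s),s.min(0).round(3),s.max(0).round(3))
```

```text
0.095 14 [ 0.504 -0.155  0.098] [ 0.511 -0.138  0.105]
0.105 39 [ 0.495 -0.158  0.105] [ 0.512 -0.13   0.115]
0.115 29 [ 0.501 -0.157  0.115] [ 0.511 -0.129  0.125]
0.125 23 [ 0.506 -0.158  0.125] [ 0.512 -0.136  0.135]
0.135 41 [ 0.506 -0.172  0.137] [ 0.514 -0.111  0.145]
0.145 98 [ 0.489 -0.182  0.145] [ 0.516 -0.105  0.155]
0.155 81 [ 0.499 -0.189  0.155] [ 0.518 -0.098  0.165]
0.165 100 [ 0.503 -0.199  0.165] [ 0.518 -0.089  0.175]
0.175 126 [ 0.49  -0.205  0.175] [ 0.519 -0.082  0.185]
0.185 171 [ 0.492 -0.205  0.185] [ 0.521 -0.084  0.195]
0.195 97 [ 0.496 -0.192  0.195] [ 0.521 -0.134  0.205]
```

Seen by depth, the finger bottom is at z ≈ 0.098, not the 0.072 that the TCP implies. So nothing has touched key 4 yet. I'll go on down, using the force as a guard.

```bash
python3 -m creep '[{"hand":0,"translation":[0,0,0.4],"delta_rot":[0,0,0]},{"hand":0,"translation":[0,0,0],"delta_rot":[0,0,0]}]';python3 -m creep '[{"hand":0,"translation":[0,0,0.3],"delta_rot":[0,0,0]},{"hand":0,"translation":[0,0,0],"delta_rot":[0,0,0]}]'; python3 -m creep '[{"hand":0,"translation":[0,0,0.3],"delta_rot":[0,0,0]},{"hand":0,"translation":[0,0,0],"delta_rot":[0,0,0]}]'
```

```text
t: 6.0
tool_pos: [0.4994, -0.1424, 0.0753]
tool_rot: [-3.139, -0.115, 0.001]
contact_force: [-0.9, -0.7, 0.6]
opening: 0.0003
t: 6.25
tool_pos: [0.4995, -0.1425, 0.0725]
tool_rot: [-3.139, -0.115, 0.001]
contact_force: [0.5, -0.6, -0.4]
opening: 0.0003
t: 6.5
tool_pos: [0.4995, -0.1425, 0.0695]
tool_rot: [-3.139, -0.115, 0.001]
contact_force: [-1.0, -0.7, 0.0]
opening: 0.0
```

Run:
```python
from h import *
im,d=ctrl.get_image("scene");c=ctrl.calibration("scene")
cv2.imwrite("pics/scene3c.png",cv2.resize(im[170:270,150:260],None,fx=6,fy=6,interpolation=cv2.INTER_CUBIC)[:,:,::-1])
v,u=np.mgrid[0:384,0:512]
P=np.stack([(u-c["cx"])/c["fx"]*d,-(v-c["cy"])/c["fy"]*d,-d],-1)@c["T"][:3,:3].T+c["T"][:3,3]
m=(d>0)&(P[...,2]>.08)&(P[...,0]>.38)&(P[...,0]<.62)&(P[...,1]<-.12)&(P[...,1]>-.26)
Q=P[m]
for lo in np.arange(.08,.12,.004):
    s=Q[(Q[:,2]>=lo)&(Q[:,2]<lo+.004)]
    if len(s): print(round(lo,3),len(s),s.min(0).round(3),s.max(0).round(3))
```

```text
0.084 5 [ 0.505 -0.15   0.087] [ 0.51  -0.145  0.088]
0.088 5 [ 0.506 -0.15   0.088] [ 0.51  -0.136  0.091]
0.092 12 [ 0.495 -0.157  0.093] [ 0.511 -0.13   0.096]
0.096 13 [ 0.493 -0.157  0.096] [ 0.512 -0.129  0.1  ]
0.1 15 [ 0.497 -0.158  0.1  ] [ 0.511 -0.139  0.104]
0.104 11 [ 0.503 -0.157  0.104] [ 0.511 -0.138  0.108]
0.108 14 [ 0.503 -0.156  0.109] [ 0.511 -0.128  0.112]
0.112 9 [ 0.506 -0.156  0.112] [ 0.511 -0.136  0.115]
0.116 7 [ 0.507 -0.156  0.116] [ 0.511 -0.139  0.12 ]
```

View pics/scene3c.png

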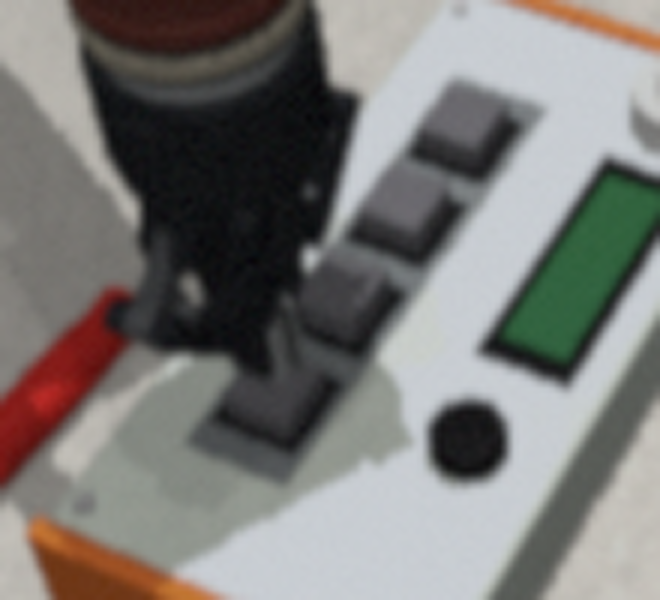

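The tip is still about 12 mm above key 4: finger bottom at crop (285,370), key face at (275,400).

```bash
python3 -m creep '[{"hand":0,"translation":[0,0,0.4],"delta_rot":[0,0,0]},{"hand":0,"translation":[0,0,0],"delta_rot":[0,0,0]}]';python3 -m creep '[{"hand":0,"translation":[0,0,0.2],"delta_rot":[0,0,0]},{"hand":0,"translation":[0,0,0],"delta_rot":[0,0,0]}]'; python3 -m creep '[{"hand":0,"translation":[0,0,0.1],"delta_rot":[0,0,0]},{"hand":0,"translation":[0,0,0],"delta_rot":[0,0,0]}]';  python3 -m creep '[{"hand":0,"translation":[0,0,0.1],"delta_rot":[0,0,0]},{"hand":0,"translation":[0,0,0],"delta_rot":[0,0,0]}]'
```

```text
t: 6.8
tool_pos: [0.4994, -0.1425, 0.0653]
tool_rot: [-3.139, -0.115, 0.001]
contact_force: [0.1, -0.3, -0.3]
opening: 0.0003
t: 7.05
tool_pos: [0.4996, -0.1425, 0.0636]
tool_rot: [-3.139, -0.115, 0.0]
contact_force: [0.6, -0.0, -0.1]
opening: -0.0002
t: 7.3
tool_pos: [0.4997, -0.1426, 0.0628]
tool_rot: [3.139, 0.115, -0.0]
contact_force: [0.6, 0.3, -0.4]
opening: 0.0
t: 7.55
tool_pos: [0.4996, -0.1426, 0.0617]
tool_rot: [-3.139, -0.115, 0.0]
contact_force: [0.7, 0.9, -0.8]
opening: 0.0001
```

```bash
python3 -m creep '[{"hand":0,"translation":[0,0,0.1],"delta_rot":[0,0,0]},{"hand":0,"translation":[0,0,0],"delta_rot":[0,0,0]}]';python3 -m creep '[{"hand":0,"translation":[0,0,0.1],"delta_rot":[0,0,0]},{"hand":0,"translation":[0,0,0],"delta_rot":[0,0,0]}]'; python3 -m creep '[{"hand":0,"translation":[0,0,0.1],"delta_rot":[0,0,0]},{"hand":0,"translation":[0,0,0],"delta_rot":[0,0,0]}]'
```

```text
t: 7.8
tool_pos: [0.4996, -0.1426, 0.0607]
tool_rot: [-3.139, -0.115, 0.0]
contact_force: [-0.7, -0.4, 1.0]
opening: 0.0001
t: 8.05
tool_pos: [0.4997, -0.1426, 0.0597]
tool_rot: [-3.139, -0.115, 0.0]
contact_force: [-0.7, 0.5, -0.7]
opening: 0.0002
t: 8.3
tool_pos: [0.4998, -0.1426, 0.0592]
tool_rot: [3.139, 0.115, -0.0]
contact_force: [-1.0, 0.3, 2.3]
opening: -0.0001
```

```bash
python3 -m creep '[{"hand":0,"translation":[0,0,0.03],"delta_rot":[0,0,0]},{"hand":0,"translation":[0,0,0],"delta_rot":[0,0,0]}]';python3 -m creep '[{"hand":0,"translation":[0,0,0.03],"delta_rot":[0,0,0]},{"hand":0,"translation":[0,0,0],"delta_rot":[0,0,0]}]'
```

```text
t: 8.55
tool_pos: [0.4998, -0.1426, 0.0589]
tool_rot: [3.139, 0.115, 0.0]
contact_force: [-2.5, 1.1, 4.3]
opening: -0.0005
t: 8.8
tool_pos: [0.4998, -0.1426, 0.0585]
tool_rot: [3.139, 0.115, 0.0]
contact_force: [-1.4, 0.5, 5.3]
opening: 0.0002
```

Key 4 makes contact at TCP z ≈ 0.0592 and feels stiff (5 N within 0.7 mm). An up key should make contact near 0.063, so I'll tap the others to compare.

```bash
python3 -m creep '[{"hand":0,"translation":[0,0,-1.6],"delta_rot":[0,0,0]},{"hand":0,"translation":[0,-2.4,0],"delta_rot":[0,0,0]},{"hand":0,"translation":[0,-2.4,0],"delta_rot":[0,0,0]},{"hand":0,"translation":[0,0,0],"delta_rot":[0,0,0]},{"hand":0,"translation":[0,0,0.8],"delta_rot":[0,0,0]},{"hand":0,"translation":[0,0,0],"delta_rot":[0,0,0]}]'; python3 g.py .4965 -.096 .0632;  python3 -m creep '[{"hand":0,"translation":[0,0,0.1],"delta_rot":[0,0,0]},{"hand":0,"translation":[0,0,0],"delta_rot":[0,0,0]}]'; python3 -m creep '[{"hand":0,"translation":[0,0,0.1],"delta_rot":[0,0,0]},{"hand":0,"translation":[0,0,0],"delta_rot":[0,0,0]}]'
```

```text
t: 9.55
tool_pos: [0.4956, -0.0951, 0.0652]
tool_rot: [-3.139, -0.114, 0.003]
contact_force: [-0.3, -0.5, 0.5]
opening: 0.0
t 9.55 pos [ 0.4956 -0.0951  0.0652] F [-0.25 -0.45  0.5 ] open 0.0 yaw 4.16 tilt [-1.7e-03  4.0e-04 -1.0e+00]
shift cm tool [0.09 0.1  0.2 ]
t: 9.8
tool_pos: [0.4962, -0.095, 0.0651]
tool_rot: [-3.139, -0.114, 0.0]
contact_force: [0.3, 0.2, 0.4]
opening: 0.0001
t: 10.05
tool_pos: [0.4962, -0.0947, 0.0642]
tool_rot: [-3.139, -0.115, 0.0]
contact_force: [-0.6, 0.8, -0.2]
opening: 0.0002
```

```bash
python3 -m creep '[{"hand":0,"translation":[0,0,0.1],"delta_rot":[0,0,0]},{"hand":0,"translation":[0,0,0],"delta_rot":[0,0,0]}]'; python3 -m creep '[{"hand":0,"translation":[0,0,0.05],"delta_rot":[0,0,0]},{"hand":0,"translation":[0,0,0],"delta_rot":[0,0,0]}]'; python3 -m creep '[{"hand":0,"translation":[0,0,0.05],"delta_rot":[0,0,0]},{"hand":0,"translation":[0,0,0],"delta_rot":[0,0,0]}]'
```

```text
t: 10.3
tool_pos: [0.4962, -0.0947, 0.0631]
tool_rot: [-3.139, -0.115, 0.0]
contact_force: [-0.4, -0.5, 0.7]
opening: -0.0
t: 10.55
tool_pos: [0.4962, -0.0947, 0.063]
tool_rot: [-3.139, -0.115, 0.0]
contact_force: [-1.4, -0.6, 2.8]
opening: 0.0
t: 10.8
tool_pos: [0.4962, -0.0947, 0.0623]
tool_rot: [-3.139, -0.115, 0.0]
contact_force: [-1.0, 0.5, 3.8]
opening: 0.0002
```

Key 3 makes contact at 0.063, so it is up. Next come keys 2 and 1.

```bash
python3 -m creep '[{"hand":0,"translation":[0,0,-1.0],"delta_rot":[0,0,0]},{"hand":0,"translation":[0,-2.4,0],"delta_rot":[0,0,0]},{"hand":0,"translation":[0,-2.4,0],"delta_rot":[0,0,0]},{"hand":0,"translation":[0,0,0],"delta_rot":[0,0,0]},{"hand":0,"translation":[0,0,0.8],"delta_rot":[0,0,0]},{"hand":0,"translation":[0,0,0],"delta_rot":[0,0,0]},{"hand":0,"translation":[0,0,0],"delta_rot":[0,0,0]}]'; python3 g.py .493 -.048 .0632;  python3 -m creep '[{"hand":0,"translation":[0,0,0.1],"delta_rot":[0,0,0]},{"hand":0,"translation":[0,0,0],"delta_rot":[0,0,0]}]'; python3 -m creep '[{"hand":0,"translation":[0,0,0.05],"delta_rot":[0,0,0]},{"hand":0,"translation":[0,0,0],"delta_rot":[0,0,0]}]'
```

```text
t: 11.68
tool_pos: [0.4926, -0.0473, 0.064]
tool_rot: [-3.139, -0.114, 0.001]
contact_force: [-0.3, -0.1, -0.0]
opening: -0.0003
t 11.675 pos [ 0.4926 -0.0473  0.064 ] F [-0.28 -0.09 -0.01] open -0.0003 yaw 4.16 tilt [-5.e-04  0.e+00 -1.e+00]
shift cm tool [0.03 0.07 0.08]
t: 11.92
tool_pos: [0.4927, -0.047, 0.0632]
tool_rot: [-3.139, -0.115, 0.0]
contact_force: [0.2, -1.0, 0.8]
opening: 0.0003
t: 12.18
tool_pos: [0.4928, -0.047, 0.063]
tool_rot: [3.139, 0.115, 0.0]
contact_force: [-0.8, -0.7, 2.1]
opening: -0.0001
```

Key 2 is up as well. Next is key 1, which I'll approach 1 mm higher.

```bash
python3 -m creep '[{"hand":0,"translation":[0,0,-1.0],"delta_rot":[0,0,0]},{"hand":0,"translation":[0,-2.4,0],"delta_rot":[0,0,0]},{"hand":0,"translation":[0,-2.4,0],"delta_rot":[0,0,0]},{"hand":0,"translation":[0,0,0],"delta_rot":[0,0,0]},{"hand":0,"translation":[0,0,0.8],"delta_rot":[0,0,0]},{"hand":0,"translation":[0,0,0],"delta_rot":[0,0,0]},{"hand":0,"translation":[0,0,0],"delta_rot":[0,0,0]}]'; python3 g.py .49 0 .0632;  python3 -m creep '[{"hand":0,"translation":[0,0,0.1],"delta_rot":[0,0,0]},{"hand":0,"translation":[0,0,0],"delta_rot":[0,0,0]}]'; python3 -m creep '[{"hand":0,"translation":[0,0,0.05],"delta_rot":[0,0,0]},{"hand":0,"translation":[0,0,0],"delta_rot":[0,0,0]}]'
```

```text
t: 13.05
tool_pos: [0.4891, 0.0005, 0.0645]
tool_rot: [-3.139, -0.114, 0.001]
contact_force: [0.4, -0.2, -0.5]
opening: 0.0
t 13.05 pos [0.4891 0.0005 0.0645] F [ 0.42 -0.24 -0.48] open 0.0 yaw 4.15 tilt [-5.e-04  0.e+00 -1.e+00]
shift cm tool [0.09 0.06 0.13]
t: 13.3
tool_pos: [0.4892, 0.0009, 0.0637]
tool_rot: [3.139, 0.115, -0.0]
contact_force: [0.3, 0.6, 0.9]
opening: 0.0
t: 13.55
tool_pos: [0.4892, 0.001, 0.0632]
tool_rot: [-3.139, -0.115, 0.0]
contact_force: [-0.1, -0.4, -0.0]
opening: -0.0
```

```bash
python3 -m creep '[{"hand":0,"translation":[0,0,0.05],"delta_rot":[0,0,0]},{"hand":0,"translation":[0,0,0],"delta_rot":[0,0,0]}]'; python3 -m creep '[{"hand":0,"translation":[0,0,0.05],"delta_rot":[0,0,0]},{"hand":0,"translation":[0,0,0],"delta_rot":[0,0,0]}]'
```

```text
t: 13.8
tool_pos: [0.4892, 0.001, 0.063]
tool_rot: [3.139, 0.115, -0.0]
contact_force: [-0.5, 0.2, 2.9]
opening: -0.0002
t: 14.05
tool_pos: [0.4893, 0.0011, 0.0624]
tool_rot: [-3.139, -0.115, -0.0]
contact_force: [-0.6, 0.3, 2.5]
opening: 0.0001
```

Key 1 is up too, so key 4 is the latched one. I'll return to it.

```bash
python3 -m creep '[{"hand":0,"translation":[0,0,-1.5],"delta_rot":[0,0,0]},{"hand":0,"translation":[0,3.6,0],"delta_rot":[0,0,0]},{"hand":0,"translation":[0,3.6,0],"delta_rot":[0,0,0]},{"hand":0,"translation":[0,3.6,0],"delta_rot":[0,0,0]},{"hand":0,"translation":[0,3.6,0],"delta_rot":[0,0,0]},{"hand":0,"translation":[0,0,0],"delta_rot":[0,0,0]},{"hand":0,"translation":[0,0,0],"delta_rot":[0,0,0]}]'; python3 g.py .5 -.143 .0602
```

```text
t: 14.92
tool_pos: [0.4998, -0.1423, 0.0775]
tool_rot: [-3.139, -0.115, -0.0]
contact_force: [0.2, 0.0, 0.5]
opening: -0.0
t 14.925 pos [ 0.4998 -0.1423  0.0775] F [0.23 0.05 0.46] open -0.0 yaw 4.19 tilt [ 3.e-04  3.e-04 -1.e+00]
shift cm tool [0.02 0.07 1.73]
```

```bash
python3 -m creep '[{"hand":0,"translation":[0,0,1.0],"delta_rot":[0,0,0]},{"hand":0,"translation":[0,0,0.8],"delta_rot":[0,0,0]},{"hand":0,"translation":[0,0,0.2],"delta_rot":[0,0,0]},{"hand":0,"translation":[0,0,0.2],"delta_rot":[0,0,0]},{"hand":0,"translation":[0,0,0],"delta_rot":[0,0,0]}]'; python3 -m creep '[{"hand":0,"translation":[0,0,0.15],"delta_rot":[0,0,0]},{"hand":0,"translation":[0,0,0],"delta_rot":[0,0,0]}]'; python3 -m creep '[{"hand":0,"translation":[0,0,0.15],"delta_rot":[0,0,0]},{"hand":0,"translation":[0,0,0],"delta_rot":[0,0,0]}]'
```

```text
t: 15.55
tool_pos: [0.4994, -0.1416, 0.0556]
tool_rot: [-3.138, -0.116, 0.003]
contact_force: [-3.1, 3.2, 7.0]
opening: -0.0001
t: 15.8
tool_pos: [0.4994, -0.1417, 0.0544]
tool_rot: [-3.138, -0.116, 0.002]
contact_force: [-2.9, 2.9, 8.3]
opening: 0.0002
t: 16.05
tool_pos: [0.4994, -0.1417, 0.053]
tool_rot: [-3.138, -0.116, 0.003]
contact_force: [-4.2, 2.7, 8.8]
opening: 0.0001
```

```bash
python3 -m creep '[{"hand":0,"translation":[0,0,0.1],"delta_rot":[0,0,0]},{"hand":0,"translation":[0,0,0],"delta_rot":[0,0,0]}]'; python3 -m creep '[{"hand":0,"translation":[0,0,0.1],"delta_rot":[0,0,0]},{"hand":0,"translation":[0,0,0],"delta_rot":[0,0,0]}]'; python3 -m creep '[{"hand":0,"translation":[0,0,0.1],"delta_rot":[0,0,0]},{"hand":0,"translation":[0,0,0],"delta_rot":[0,0,0]}]'
```

```text
t: 16.3
tool_pos: [0.4994, -0.1417, 0.0522]
tool_rot: [-3.138, -0.116, 0.003]
contact_force: [-5.5, 2.8, 9.8]
opening: 0.0
t: 16.55
tool_pos: [0.4994, -0.1417, 0.0519]
tool_rot: [-3.138, -0.116, 0.004]
contact_force: [-6.5, 3.7, 14.3]
opening: -0.0002
t: 16.8
tool_pos: [0.4995, -0.1417, 0.0519]
tool_rot: [-3.138, -0.116, 0.004]
contact_force: [-9.3, 4.4, 20.8]
opening: -0.0003
```

The key is at its bottom stop: force rises to 21 N with no more travel at z 0.0519, 7 mm below first contact. I'll let go straight up, then tap to confirm.

```bash
python3 -m creep '[{"hand":0,"translation":[0,0,-1],"delta_rot":[0,0,0]},{"hand":0,"translation":[0,0,-1],"delta_rot":[0,0,0]},{"hand":0,"translation":[0,0,0],"delta_rot":[0,0,0]},{"hand":0,"translation":[0,0,0],"delta_rot":[0,0,0]}]';python3 g.py .5 -.143 .0642
```

```text
t: 17.3
tool_pos: [0.4993, -0.1424, 0.0685]
tool_rot: [-3.139, -0.115, 0.001]
contact_force: [-0.2, 0.2, -0.2]
opening: 0.0003
t 17.3 pos [ 0.4993 -0.1424  0.0685] F [-0.15  0.22 -0.23] open 0.0003 yaw 4.21 tilt [-9.e-04  3.e-04 -1.e+00]
shift cm tool [0.06 0.07 0.43]
```

```bash
python3 -m creep '[{"hand":0,"translation":[0,0,0.4],"delta_rot":[0,0,0]},{"hand":0,"translation":[0,0,0],"delta_rot":[0,0,0]},{"hand":0,"translation":[0,0,0],"delta_rot":[0,0,0]}]'; python3 -m creep '[{"hand":0,"translation":[0,0,0.1],"delta_rot":[0,0,0]},{"hand":0,"translation":[0,0,0],"delta_rot":[0,0,0]}]'; python3 -m creep '[{"hand":0,"translation":[0,0,0.05],"delta_rot":[0,0,0]},{"hand":0,"translation":[0,0,0],"delta_rot":[0,0,0]}]';python3 -m creep '[{"hand":0,"translation":[0,0,0.05],"delta_rot":[0,0,0]},{"hand":0,"translation":[0,0,0],"delta_rot":[0,0,0]}]'
```

```text
t: 17.68
tool_pos: [0.4995, -0.1425, 0.0648]
tool_rot: [-3.139, -0.115, 0.001]
contact_force: [0.2, 0.1, 0.3]
opening: 0.0002
t: 17.92
tool_pos: [0.4997, -0.1426, 0.0642]
tool_rot: [-3.139, -0.115, 0.0]
contact_force: [0.4, 0.2, 0.3]
opening: -0.0001
t: 18.18
tool_pos: [0.4997, -0.1426, 0.0637]
tool_rot: [-3.139, -0.115, 0.0]
contact_force: [-0.1, -0.4, 0.6]
opening: -0.0001
t: 18.42
tool_pos: [0.4997, -0.1426, 0.0631]
tool_rot: [-3.139, -0.115, 0.0]
contact_force: [0.1, 0.1, 0.1]
opening: -0.0001
```

```bash
python3 -m creep '[{"hand":0,"translation":[0,0,0.05],"delta_rot":[0,0,0]},{"hand":0,"translation":[0,0,0],"delta_rot":[0,0,0]},{"hand":0,"translation":[0,0,0],"delta_rot":[0,0,0]}]'; python3 -m creep '[{"hand":0,"translation":[0,0,0.05],"delta_rot":[0,0,0]},{"hand":0,"translation":[0,0,0],"delta_rot":[0,0,0]}]'
```

```text
t: 18.8
tool_pos: [0.4998, -0.1426, 0.0629]
tool_rot: [3.139, 0.115, 0.0]
contact_force: [-1.6, 0.0, 2.9]
opening: 0.0002
t: 19.05
tool_pos: [0.4998, -0.1426, 0.0623]
tool_rot: [3.139, 0.115, 0.0]
contact_force: [-0.9, 0.9, 1.8]
opening: -0.0
```

Key 4 now makes contact at 0.063, like the others, so it is fully up. I'll withdraw and take a last look.

```bash
python3 -m creep '[{"hand":0,"translation":[0,0,-5],"delta_rot":[0,0,0]},{"hand":0,"translation":[0,0,-5],"delta_rot":[0,0,0]},{"hand":0,"translation":[0,0,-5],"delta_rot":[0,0,0]},{"hand":0,"translation":[-3,3.6,0],"delta_rot":[0,0,0]},{"hand":0,"translation":[-3,3.6,0],"delta_rot":[0,0,0]},{"hand":0,"translation":[-3,3.6,0],"delta_rot":[0,0,0]},{"hand":0,"translation":[-3,3.6,0],"delta_rot":[0,0,0]},{"hand":0,"translation":[-3,3.6,0],"delta_rot":[0,0,0]}]'; python3 -m creep '[{"hand":0,"translation":[-3,3.6,0],"delta_rot":[0,0,0]},{"hand":0,"translation":[-3,3.6,0],"delta_rot":[0,0,0]},{"hand":0,"translation":[-3,3.6,0],"delta_rot":[0,0,0]},{"hand":0,"translation":[-3,3.6,0],"delta_rot":[0,0,0]},{"hand":0,"translation":[0,0,0],"delta_rot":[0,0,0]},{"hand":0,"translation":[0,0,0],"delta_rot":[0,0,0]}]'
python3 - <<'E'
from h import *
im,d=ctrl.get_image("top");c=ctrl.calibration("top")
cv2.imwrite("pics/top_end.png",im[:,:,::-1])
for k in [[264.6,218.4],[282.8,217.8],[301.4,216.8],[319.2,216]]:
    u,v=np.round(k).astype(int);z=np.median(d[v-2:v+3,u-2:u+3]); p=c["T"]@[(u-c["cx"])/c["fx"]*z,-(v-c["cy"])/c["fy"]*z,-z,1];print(p[:3].round(4))
a=np.load("top0.npz")["im"].astype(int)
df=np.abs(a-im).sum(2);print("changed px in object area",[(n,int((df[y0:y1,x0:x1]>60).sum())) for n,x0,y0,x1,y1 in(("console",228,172,356,244),("driver",262,248,345,266),("board",360,184,412,222),("spray",186,188,216,216))])
E
```

```text
t: 20.05
tool_pos: [0.3624, -0.3342, 0.2118]
tool_rot: [3.139, 0.115, 0.001]
contact_force: [0.8, -1.0, -0.1]
opening: -0.0005
t: 20.8
tool_pos: [0.2543, -0.4851, 0.2116]
tool_rot: [-3.139, -0.115, -0.0]
contact_force: [-0.0, 0.1, 1.3]
opening: 0.0005
[ 0.4912 -0.0006  0.0776]
[ 0.4923 -0.0475  0.078 ]
[ 0.4958 -0.0943  0.0796]
[ 0.4996 -0.1413  0.078 ]
changed px in object area [('console', 4), ('driver', 0), ('board', 0), ('spray', 0)]
```

View pics/top_end.png

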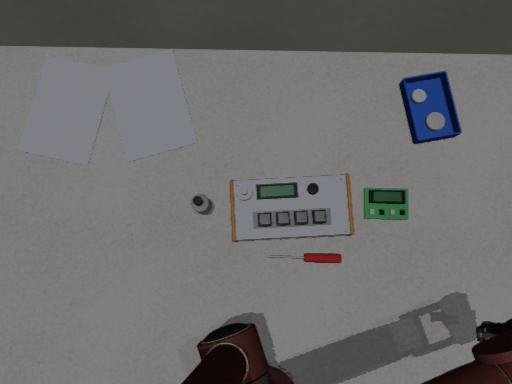

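All four keys (265–320, ~217) now read z ≈ 0.078. The driver, board, spray and pulley are where they were, and the arm is clear.

```bash
python3 -c "
from station import ctrl
print(ctrl.finish_job())"
```

```text
the job is handed in; nothing more can be done
None
```

The latched key was the one in slot 4. I pressed it to its bottom stop and it sprang back up, so all four keys now stand fully up. I handed the job in at about 21 s.

- **Finding it:** light taps met keys 1–3 at a TCP height of about 0.063 m. Key 4 sat 4 mm lower, at 0.059 m, and felt solid to about 5 N. Keys 1–3 were tapped with no more than about 4 N and about 1 mm of travel.
- **Pressing it:** I pushed key 4 down 7 mm from where it was latched. The force then rose to about 21 N vertically with no more travel, so it was at the bottom stop.
- **Last checks:** a second tap on key 4 met it at 0.063 m, like the others. Depth from the top camera puts all four key tops at 0.0776–0.0796 m. Before and after pictures show no change at the driver, board or spray, and 4 changed pixels on the console (the pulley stands there too).
- **One disagreement:** the shut fingertips turned out to be about 20 mm higher than the stated 8 mm ahead of the TCP. My first descent therefore stopped above the key without touching it. I relied on the force readings and the depth images instead.

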